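# Tip the tall carton onto the mat

### The job

With the fingertips, push the taller of the two standing cartons near its top so that it topples towards the dark mat, then push it along the worktop until it lies flat on its broad side with its whole outline on the mat. Do not grip or lift it, and leave the shorter carton standing and everything else where it is.

Things in the scene. Friction and masses are not known exactly. Their poses are not given: they have to be found in the camera images.
- mat: dark flat rubber mat, 150 mm (its x) by 210 mm (its y, the long way), 1 mm thick and fixed; it offers no step, things slide on and off it as on the worktop. Origin at its centre on the worktop, z up. The two cartons stand beyond its two short ends, each with a broad face towards the mat, about 15 to 45 mm clear of the mat's edge; which carton is at which end changes
- tall_carton: plain brown cardboard carton with a paper label on both broad faces, 180 mm high, 100 mm wide (its x), 45 mm thick (its y), about 0.35 kg; origin at the centre of its bottom face, z along its height. The one to tip: it stands upright on the worktop at the start. Pushed near its top it pivots about its lower edge and overbalances after leaning about 14 degrees; pushed near the bottom it slides instead
- tall_mid (a point): centre of the tall carton's volume, 90 mm above its bottom face along its z
- corner0 (a point): a corner of the tall carton's outline, midway through its thickness: bottom end, -50 mm in its x
- corner1 (a point): a corner of the tall carton's outline, midway through its thickness: bottom end, +50 mm in its x
- corner2 (a point): a corner of the tall carton's outline, midway through its thickness: top end, -50 mm in its x
- corner3 (a point): a corner of the tall carton's outline, midway through its thickness: top end, +50 mm in its x
- short_carton: plain brown cardboard carton with a paper label on both broad faces, 120 mm high, 100 mm wide (its x), 45 mm thick (its y), about 0.25 kg; origin at the centre of its bottom face, z along its height. Stands upright at the other end of the mat; leave it standing
- salt_shaker: salt shaker, 44 mm across, 90 mm high, standing 125 to 140 mm from the mat's middle line on the side away from the robot; origin at the centre of its underside; bystander
- portion_cup: round steel portion cup with sauce, 61 mm across, 37 mm high, on the robot's side of the mat; origin at the centre of its underside; bystander
- pastry_brush: pastry brush, 104x222x14 mm, lying near the front edge on the right; origin at the middle of its underside; bystander
- spread_tub: plastic tub with lid, 96x137x53 mm, at the back; origin at the centre of its underside; bystander
- tongs: steel tongs, 336x66x38 mm, lying along the front edge on the left; origin at the middle of the underside; bystander

How it is judged:
By the outcome, as a careful person would: the job done as asked, in the order asked, and still so for the second after the job is handed in, with the robot touching nothing.
It also fails if it takes over 48 s, if anything falls off the work surface, if the arm or the gripper's body presses on something with over 40 N, if the wrist force passes 120 N, or if a joint passes its speed limit or range.

### The arm

A 6-joint arm with a two-finger parallel gripper is mounted at the origin on a cart in front of the work surface, level with it; the furniture and walls round the work are solid. World frame = base frame: x ahead of the robot, y to its left, z up, the work surface at z = 0. Lengths are in m, angles in degrees, forces in N, time in s.
With the tool pointing down it reaches from about 0.325 to 0.775 m from the base axis. Payload 5.5 kg.
Tool frame: the origin (TCP) lies at the centre of the arm's flange, where the gripper is bolted on; the fingertips stand 182 mm ahead of it and the grasp point (between the pads) lies 163 mm ahead of it; z points along the fingers, y is the line along which they close (so a half turn about z gives the same grasp; the last joint's range is limited). The gripper opens to 88 mm and grips with 3 to 60 N. Pads are 20 mm wide; open, the fingers measure 115 mm over their backs; the gripper's body (75 mm by 178 mm) begins 61 mm behind the grasp point.
Start: joints at [-79.91, 5.22, 70.514, -0, 104.267, -3.249], TCP at [0.138, -0.584, 0.405] pointing down, gripper open.
Joint ranges: [-164.24, 164.24], [-49.07, 125.15], [9.68, 141.18], [-86.29, 266.29], [3.28, 154.24], [-151.56, 151.56]. Speed limits (degrees/s): [147.25, 147.25, 172.46, 180, 180, 180].

### API

Orientations are given as [roll, pitch, yaw] about the fixed x, y, z axes, in that order (R = Rz(yaw) Ry(pitch) Rx(roll)).
In Python, from station import r gives the robot as it stands. The module is installed in compiled form; this text tells all that it offers. Calls block until the motion is done:
- r.reach(position, orientation): joint-space move of the TCP to a pose.
- r.servo_line(position, rotation=None, speed=0.15): straight line of the TCP; rotation=None keeps the orientation; speed is the mean speed in m/s.
- r.move_joints(angles): joint-space move.
- r.let_go() and r.grab(squeeze=None): open the fingers fully, or close them until they stop; squeeze is the grip in N (None keeps the last).
- r.wait(seconds).
- r.inverse_kinematics(position, orientation): joint angles nearest the present ones, or None.
- r.sense(): the state.
- r.snapshot(name): name is "side" or "top"; returns a dict with "frame" (400x640x3 uint8, red, green, blue), "fx", "fy", "cx", "cy" (pixels), "R" (3x3) and "t" (3): a world point X has camera coordinates R X + t. Camera axes: x right, y down, z forward; pixel columns grow to the right and rows downward; lengths in m; the calibration is good to about 2 mm. A picture is of the moment at which its call begins. There is no depth.
A pose or a line that the arm cannot do raises r.IKError and nothing moves.
- r.hand_in(): hands the job in; it is judged then, once.
The state is a dict: "clock": time; "joints": joint angles; "joint_vel": joint speeds; "joint_torque": joint torques, N m; "tcp_pos": TCP position; "orientation": TCP orientation; "contact_force": force on the tool from outside, world axes, zero at the start; "torque": the same for the moment, N m; "opening": finger opening in m; "gripper_force": force on a finger pad.
Only numpy, scipy, OpenCV 4.12 (cv2) and the standard library are available. Lean on these libraries where they do the work, as an engineer would, in place of code of your own. Each camera call takes 0.05 s, during which the arm holds its last target. There are 200 camera calls.

## Working session

There is one attempt and no reset: what is moved stays moved. The work goes in short steps, each a Python script; the robot and the scene stay as the last script left them, time stands still between calls to the robot, and variables do not carry over. Pictures are saved under pics/ and viewed, at most 10 in all, crops included, and the job is handed in when it is done.

```bash
mkdir -p pics; python3 - <<'E'
from station import r
import cv2, numpy as np
for n in("side","top"):
    s=r.snapshot(n); cv2.imwrite(f"pics/{n}0.png",s["frame"][:,:,::-1]); np.savez(f"{n}0.npz",**s)
    R=np.array(s["R"]);print(n,s["fx"],s["cx"],s["cy"],-R.T@s["t"],R.round(3).tolist())
print(r.sense()["clock"])
E
```

```text
side 511.08445675504095 325.2232130179811 192.73537732124052 [0.61926172 1.18479615 0.85473813] [[-0.999, 0.028, 0.017], [0.0, 0.514, -0.858], [-0.033, -0.857, -0.514]]
top 384.4156428226636 321.78807944755744 201.24982486464944 [0.48760092 0.00904669 1.20960758] [[-0.023, -1.0, 0.011], [-0.998, 0.023, -0.06], [0.059, -0.013, -0.998]]
0.1
```

View pics/top0.png

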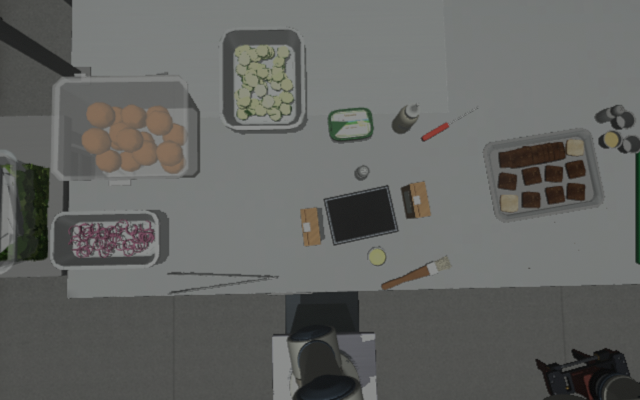

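View pics/side0.png

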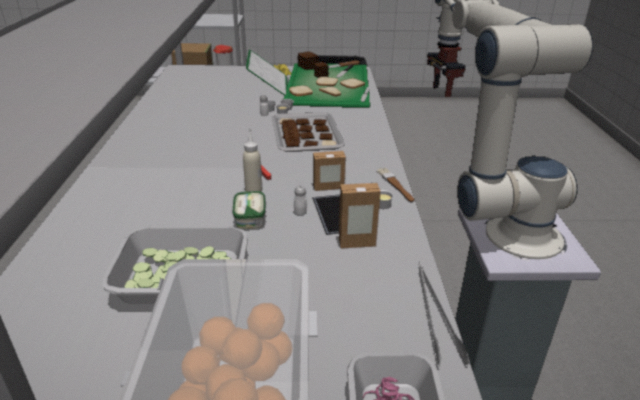

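The top view shows the mat around (361,215), with one carton at (311,227) on the +y side and one at (418,200) on the -y side. The side view shows the near (+y) carton at (360,215), apparently the taller. Next I'll zoom and build masks.

```bash
cat > h.py <<'E'
import numpy as np, cv2
def load(n): return dict(np.load(n+".npz"))
def ray(s,uv):
    d=np.array([(uv[0]-s["cx"])/s["fx"],(uv[1]-s["cy"])/s["fy"],1.]);R=np.array(s["R"]);return -R.T@s["t"],R.T@d
def onz(s,uv,z):
    c,d=ray(s,uv);return c+d*(z-c[2])/d[2]
def proj(s,X):
    p=np.array(s["R"])@X+s["t"];return np.array([s["fx"]*p[0]/p[2]+s["cx"],s["fy"]*p[1]/p[2]+s["cy"]])
E
python3 - <<'E'
from h import *
t=load("top0");s=load("side0")
a=cv2.resize(t["frame"][160:260,280:460],None,fx=4.4,fy=4.4,interpolation=cv2.INTER_CUBIC)
b=cv2.resize(s["frame"][130:260,230:430],None,fx=4,fy=4,interpolation=cv2.INTER_CUBIC)
cv2.imwrite("pics/tc.png",a[:,:,::-1]);cv2.imwrite("pics/sc.png",b[:,:,::-1])
f=t["frame"][160:260,280:460]
m=(f.max(2)<45).astype(np.uint8)
hsv=cv2.cvtColor(f,cv2.COLOR_RGB2HSV)
br=((hsv[:,:,0]<22)&(hsv[:,:,1]>90)&(hsv[:,:,2]>60)).astype(np.uint8)
for nm,M in(("dark",m),("brown",br)):
    for c in cv2.findContours(M,0,2)[0]:
        if cv2.contourArea(c)>60:
            q=cv2.minAreaRect(c);bx=cv2.boxPoints(q)+[280,160]
            print(nm,cv2.contourArea(c),bx.round(1).tolist())
E
```

```text
dark 2361.5 [[327.1, 200.9], [385.8, 188.3], [394.4, 228.5], [335.7, 241.1]]
brown 415.5 [[300.6, 209.4], [315.9, 207.7], [319.8, 243.5], [304.6, 245.2]]
brown 373.5 [[408.8, 184.1], [423.7, 181.4], [429.9, 214.7], [415.0, 217.4]]
```

View pics/tc.png

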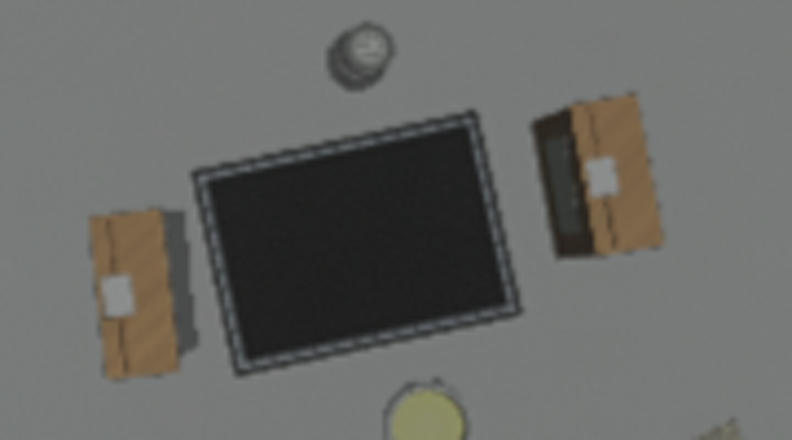

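View pics/sc.png

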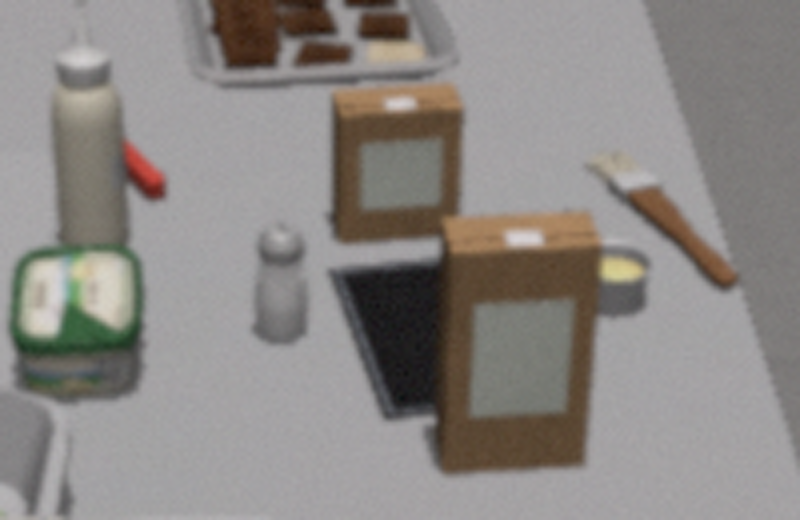

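The crops show the tall carton on the +y side: its top face in the top crop runs (90,216) to (180,371). The mat's outer corners are (193,172), (475,112), (520,312) and (238,375), and the short carton is at the -y end. Next I'll convert these to metres.

```bash
python3 - <<'E'
from h import *
t=load("top0");s=load("side0")
def P(l,z,S=t,f=4.4,o=(280,160)): 
    return np.array([onz(S,((u+.5)/f-.5+o[0],(v+.5)/f-.5+o[1]),z)[:2] for u,v in l])
def desc(n,p):
    e=[np.linalg.norm(p[i]-p[i-1]) for i in range(4)]
    print(n,p.round(3).tolist(),"c",p.mean(0).round(4),"edges",np.round(e,3))
m=P([(193,172),(475,112),(520,312),(238,375)],0.001);desc("mat",m)
d=(m[1]+m[2]-m[0]-m[3]);print("mat long dir deg",np.degrees(np.arctan2(d[1],d[0])))
b=P([(90,216),(162,209),(180,371),(106,379)],.18);desc("tall",b)
d=b[2]+b[3]-b[0]-b[1];d2=b[1]+b[2]-b[0]-b[3];print("wide dir, thin dir",[np.degrees(np.arctan2(x[1],x[0])) for x in(d,d2)])
c=P([(572,105),(635,95),(663,243),(600,254)],.12);desc("short",c)
desc("short@.18",P([(572,105),(635,95),(663,243),(600,254)],.18))
print("side top corners z.18",P([(442,222),(596,216),],.18,s,4,(230,130)).round(3).tolist(),"bottom",P([(440,470),(585,465)],0,s,4,(230,130)).round(3).tolist())
print("cup",P([(425,425)],.037),"shaker",P([(368,45)],.09))
E
```

```text
mat [[0.567, -0.012], [0.606, -0.215], [0.462, -0.243], [0.422, -0.04]] c [ 0.5144 -0.1275] edges [0.148 0.207 0.147 0.206]
mat long dir deg -79.0625246707661
tall [[0.53, 0.055], [0.533, 0.011], [0.435, 0.002], [0.431, 0.047]] c [0.4825 0.0287] edges [0.099 0.044 0.099 0.045]
wide dir, thin dir [np.float64(-175.2594533526736), np.float64(-85.49441266610232)]
short [[0.598, -0.257], [0.603, -0.298], [0.507, -0.312], [0.501, -0.271]] c [ 0.552  -0.2844] edges [0.098 0.042 0.097 0.042]
short@.18 [[0.591, -0.242], [0.597, -0.281], [0.506, -0.294], [0.5, -0.256]] c [ 0.5484 -0.2682] edges [0.093 0.039 0.092 0.039]
side top corners z.18 [[0.536, 0.019], [0.433, 0.011]] bottom [[0.533, 0.051], [0.432, 0.046]]
cup [[ 0.38656716 -0.16687894]] shaker [[ 0.64378429 -0.1288868 ]]
```

```bash
python3 - <<'E'
from station import r
from h import *
st=r.sense();print(st["orientation"],st["tcp_pos"])
a=np.radians(-85.4);t=np.array([np.cos(a),np.sin(a)]);c=np.array([.4825,.0287])-.0225*t
def p(d,z): q=c+d*t; return [q[0],q[1],z]
js={}
for y in(94.6,-85.4):
    j=r.inverse_kinematics(p(-.1,.46),[180,0,y]);js[y]=j;print(y,j)
y=min((k for k in js if js[k] is not None),key=lambda k:abs(js[k][5]));O=[180,0,y]
r.grab(10)
print("opening",r.sense()["opening"])
r.reach(p(-.1,.46),O)
r.servo_line(p(-.05,.343),speed=.15)
r.servo_line(p(-.015,.343),speed=.06)
print(r.sense()["contact_force"])
r.servo_line(p(.02,.343),speed=.04); print(r.sense()["contact_force"])
r.servo_line(p(.052,.343),speed=.04); print(r.sense()["contact_force"])
r.wait(.3)
r.servo_line(p(-.03,.343),speed=.15)
r.servo_line(p(-.1,.343),speed=.15)
for n in("side","top"):
    s=r.snapshot(n); np.savez(f"{n}1.npz",**s)
t_=load("top1")["frame"][140:260,270:450];s_=load("side1")["frame"][130:260,230:430]
im=np.vstack([cv2.resize(t_,(450,300)),cv2.resize(s_,(450,292))]);cv2.imwrite("pics/a1.png",im[:,:,::-1])
print(r.sense()["clock"],r.sense()["tcp_pos"])
E
```

```text
[-1.79897765e+02 -4.79224262e-03  1.33370494e+01] [ 0.13842027 -0.5838681   0.40360553]
94.6 [ 1.37656629e+01 -9.64988184e+00  7.93566667e+01 -2.54444375e-14
  1.10293215e+02  9.16566294e+00]
-85.4 None
opening -1.0163293205745698e-05
[-0.11449795  0.36895238  0.42262833]
[ 1.14770381  0.09866483 -0.22565895]
[-0.52302183 -0.44760488  0.30804283]
9.7167 [0.47285233 0.14991509 0.34299864]
```

View pics/a1.png

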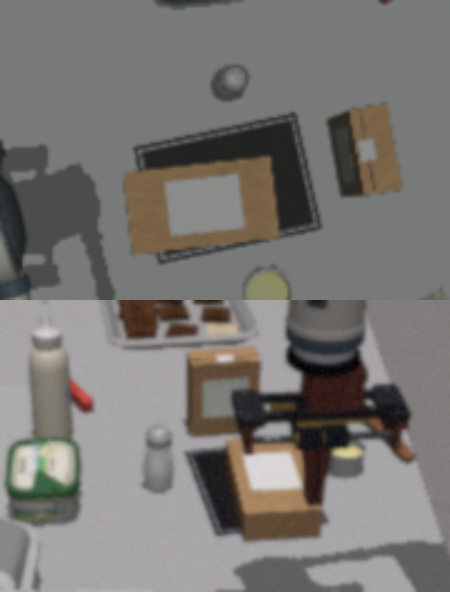

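The carton is down, lying with its outline at about (124,172), (271,157), (279,236), (133,252) in the crop and short of the mat's far end. The short carton is still standing. Next I'll measure it precisely.

```bash
cat >> h.py <<'E'
MC=np.array([.5144,-.1275]);MA=np.radians(-79.06);U=np.array([np.cos(MA),np.sin(MA)]);N=np.array([-U[1],U[0]])
def box(S,sh=True):
    f=S["frame"];hsv=cv2.cvtColor(f,cv2.COLOR_RGB2HSV)
    m=((hsv[:,:,0]<25)&(hsv[:,:,1]>70)&(hsv[:,:,2]>60)).astype(np.uint8)
    m[:165]=0;m[260:]=0;m[:,:290]=0;m[:,470:]=0
    c=max(cv2.findContours(m,0,1)[0],key=cv2.contourArea)
    w=np.array([onz(S,q[0],.045)[:2] for q in c],np.float32)
    (cx,cy),(a,b),_=q=cv2.minAreaRect(w*1000);p=cv2.boxPoints(q)/1000
    e=max(((p[i]-p[i-1]) for i in range(4)),key=np.linalg.norm);e=e*(1 if e@U>0 else -1)
    d=np.array([cx,cy])/1000-MC
    print("c",round(cx/1e3,4),round(cy/1e3,4),"size",round(a),round(b),"dir",np.degrees(np.arctan2(e[1],e[0])).round(2),"rel u,n mm",(1e3*d@U).round(1),(1e3*d@N).round(1))
    pr=(p-MC); print("corner |u|,|n| max",abs(pr@U).max().round(4),abs(pr@N).max().round(4))
E
python3 - <<'E'
from h import *
t=load("top1");box(t)
p=np.array([onz(t,((u+.5)/2.5-.5+270,(v+.5)/2.5-.5+140),.045)[:2] for u,v in[(124,172),(271,157),(279,236),(133,252)]])
print(p.round(3).tolist(),p.mean(0)); d=p[1]+p[2]-p[0]-p[3];print(np.degrees(np.arctan2(d[1],d[0])))
E
```

```text
c 0.4939 -0.0909 size 101 180 dir -84.71 rel u,n mm -39.9 -13.2
corner |u|,|n| max 0.1344 0.0725
[[0.535, 0.002], [0.549, -0.177], [0.453, -0.183], [0.438, -0.006]] [ 0.49392959 -0.09088549]
-85.31780929666651
```

```bash
python3 - <<'E'
from station import r
from h import *
a=np.radians(-85);d=np.array([np.cos(a),np.sin(a)]);n=np.array([-d[1],d[0]])
c=np.array([.4939,-.0909])+.029*d-.05*n
def p(k,z): q=c+k*n; return [q[0],q[1],z]
T=r.sense()["tcp_pos"]
O=[180,0,5.]
print(p(-.022,.2),r.inverse_kinematics(p(-.022,.33),O),r.inverse_kinematics(p(-.022,.196),O))
r.servo_line([T[0],T[1],.37],speed=.2)
r.reach(p(-.022,.33),O)
r.servo_line(p(-.022,.197),speed=.12)
print(r.sense()["contact_force"])
r.servo_line(p(.006,.197),speed=.04);print(r.sense()["contact_force"])
r.servo_line(p(-.02,.197),speed=.08)
r.servo_line(p(-.022,.36),speed=.2)
r.reach([.46,.13,.36],[180,0,100.9])
s=r.snapshot("top");np.savez("top2.npz",**s);box(load("top2"))
print(r.sense()["clock"])
cv2.imwrite("pics/a2.png",cv2.resize(s["frame"][140:260,270:450],(720,480))[:,:,::-1])
E
```

```text
[np.float64(0.4247014982770764), np.float64(-0.126064859722492), 0.2] [-2.09341389e+01 -1.96066337e+01  1.00860760e+02 -2.54444375e-14
  9.87458738e+01  6.40658611e+01] [-2.09341389e+01 -1.62899470e+01  1.11948702e+02 -2.54444375e-14
  8.43412454e+01  6.40658611e+01]
[0.01089939 0.52878818 0.02376286]
[-0.11394033 -0.90098344  0.29878011]
c 0.5079 -0.0873 size 102 180 dir -81.84 rel u,n mm -40.7 1.2
corner |u|,|n| max 0.1332 0.0563
15.7167
```

View pics/a2.png

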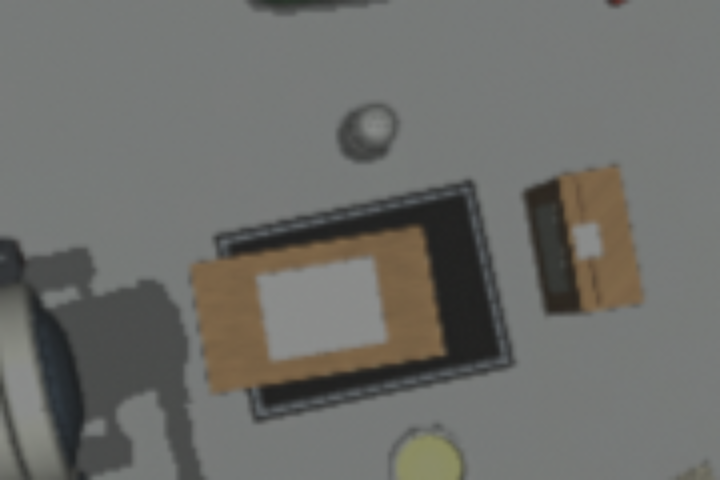

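The picture shows the carton over the mat with only its left end, (190,265) to (212,392), hanging off. It's well centred sideways, so I'll push it about 40 mm along the mat.

```bash
python3 - <<'E'
from station import r
from h import *
a=np.radians(-81.84);d=np.array([np.cos(a),np.sin(a)])
c=np.array([.5079,-.0873])-.09*d
def p(k,z): q=c+k*U; return [q[0],q[1],z]
O=[180,0,100.94]
r.reach(p(-.035,.33),O)
r.servo_line(p(-.035,.197),speed=.12)
r.servo_line(p(-.012,.197),speed=.06)
r.servo_line(p(.0305,.197),speed=.04);print(r.sense()["contact_force"])
r.servo_line(p(-.03,.197),speed=.1)
r.servo_line(p(-.05,.36),speed=.2)
r.reach([.42,.2,.38],O)
s=r.snapshot("top");np.savez("top3.npz",**s);box(load("top3"))
print(r.sense()["clock"])
cv2.imwrite("pics/a3.png",cv2.resize(s["frame"][140:260,270:450],(720,480))[:,:,::-1])
E
```

```text
[-0.39002408 -0.00045481 -0.01784584]
c 0.5192 -0.1289 size 102 182 dir -79.99 rel u,n mm 2.3 4.5
corner |u|,|n| max 0.0941 0.0567
21.7
```

View pics/a3.png

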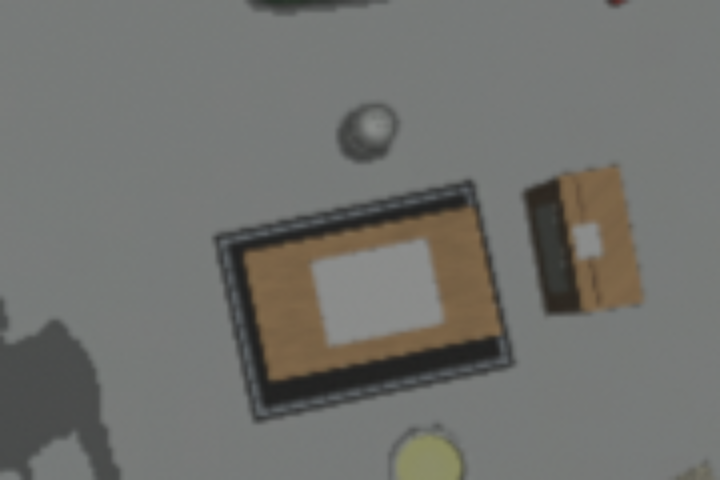

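The carton now lies flat inside the mat's border, with its corners at (243,252), (475,205), (503,335) and (268,382). That leaves a margin of about 11 mm at the ends and 18 mm at the sides. The short carton, shaker and cup haven't moved.

```bash
python3 -c "
from station import r
print(r.hand_in())"
```

```text
the job is handed in; nothing more can be done
None
```

The tall carton was toppled and pushed until it lay flat with its whole outline on the mat, the short carton is still standing, nothing else was seen to have moved, and the job was handed in at about 22 s.

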